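# Temperature check of a brined seafood pot

### The job

At this seafood counter, pick up the small pot with the cream lid, turn it over in the air until its lid points clearly downward so that the brine mixes, and set it gently back upright, wholly on the round blue mat. Then take the orange surface thermometer out of its grey stand and, holding it upright, press its spring tip lightly on the gold spot of that pot's lid, with the tip about half pushed in. Finish while holding it there, and leave all the other goods where they are.

Things in the scene. Friction and masses are not known exactly. Their poses are not given: they have to be found in the camera images.
- jar: closed pot to check: dark brown cylinder with a yellow band, 52 mm across, 74 mm tall, under a fixed cream lid 56 mm across, 16 mm thick; 90 mm tall in all, 0.14 to 0.28 kg. Origin: centre of its underside; z runs up to the lid. Starts upright on the counter in a row with the green and red pots (over 115 mm between centres), any order; only the flat mat lies between row and robot
- jar_spot (a point): centre of the gold spot (18 mm in diameter, flat) on top of the cream lid, 90 mm above the underside and 16 mm off the pot's axis, along the pot's own +x
- mat: flat round blue mat fixed to the counter, 140 mm in diameter, 4 mm thick. Origin: centre of its underside, at counter height; its top is 4 mm up
- stand: grey block fixed to the counter, 80 x 80 mm, 60 mm tall, with an upright hole 15 mm in diameter in the middle of its top, 57 mm deep. Origin: centre of its underside
- probe: surface thermometer, 0.09 kg, tip down in the stand: orange cylindrical handle with black bands, 22 mm across, 110 mm long, its lower end face (the origin) resting on the stand's top, z up the handle. Below the origin a steel stem 10 mm across, 32 mm long, then the spring tip, 9 mm across. Lift straight up by 52 mm or more to clear the hole. It is round: yaw does not matter
- probe_tip (a point): end face centre of the copper spring tip, on the handle's axis; 50 mm below the handle's lower end when the tip is free, and it moves towards the handle as the tip is pushed in
- plunger (a joint): how far the spring tip is pushed in: 0 m free, 0.016 m at its stop. The spring pushes back with 1 N at the start of the travel, 2.6 N half way and 4.2 N at the stop
- green_jar: pot of the same shape and size as the jar, plain dark green lid with a white paper label; leave alone. Origin: centre of its underside
- red_jar: the same with a red lid; leave alone. Origin: centre of its underside
- tub: wide cream tub with dark lid window, 124 mm across, 49 mm tall, on the counter to the left; leave alone. Origin: centre of its underside
- nori_tray: yellow-rimmed tray of dark red seaweed, 170 x 120 mm, 40 mm tall; leave alone. Origin: centre of its underside
- shell_tray: black tray of black shells, 170 x 120 mm, 40 mm tall, on the counter to the right; leave alone. Origin: centre of its underside
- label_roll: white paper label roll lying flat, 70 mm across, 30 mm tall; leave alone. Origin: centre of its underside
There are look-alikes about, which are no part of the job. Of the things shaped like the probe, the orange one is meant.

How it is judged:
On the way, in this order (a step that is already met when the one before it is completed fails the run):
1. the pot with the cream lid is turned over in the air: its lid points at least 25 degrees below level, clear of the counter (angle between jar's own z axis and vertical above 2 rad and height (world z) of jar_spot above 0.02 m), for 0.2 s.
2. the pot stands upright, wholly on the mat, let go and at rest (angle between jar's own z axis and vertical below 0.1 rad and horizontal distance between jar and mat below 0.044 m and height (world z) of jar below 0.01 m and contact force between jar and the fingers below 0.05 N and linear speed of jar below 0.02 m/s), for 0.3 s.
At the end, for the whole second after the job is handed in: Cream-lidded pot upright (0.1 rad), wholly on the mat (axes within 44 mm), off the fingers; thermometer held still by the fingers, upright within 0.17 rad, tip within 9 mm of the gold spot's centre, pushed in 2.5 to 14.5 mm, pressing the pot with 0.7 to 7 N (angle between jar's own z axis and vertical below 0.1 rad and horizontal distance between jar and mat below 0.044 m and height (world z) of jar between 0.002 and 0.01 m and distance between probe_tip and jar_spot below 0.009 m and angle between probe's own z axis and vertical below 0.17 rad and value of joint plunger between 0.0025 and 0.0145 m and contact force between probe and jar between 0.7 and 7 N and contact force between probe and the fingers above 1 N and contact force between probe and stand below 0.05 N and contact force between jar and the fingers below 0.1 N and linear speed of probe below 0.02 m/s); the arm keeps its last pose, push and grip.
It fails at once if another pot, tub, tray or roll is moved by more than 20 mm or a pot is knocked over (distance of any of green_jar, red_jar, tub, nori_tray, shell_tray, label_roll from where it was at the start of the episode above 0.02 m or angle between any of green_jar, red_jar's own z axis and vertical above 0.4 rad).
It fails at once if the pot is slammed down on the mat (over 80 N) (contact force between jar and mat above 80 N).
It fails at once if the thermometer is rammed into the pot (over 20 N) (contact force between probe and jar above 20 N).
It also fails if it takes over 72 s, if anything falls off the work surface, if the arm or the gripper's body presses on something with over 40 N, if the wrist force passes 120 N, or if a joint passes its speed limit or range.

### The arm

A 6-joint arm with a two-finger parallel gripper is mounted at the origin on the work surface. World frame = base frame: x ahead of the robot, y to its left, z up, the work surface at z = 0. Lengths are in m, angles in rad, forces in N, time in s.
With the tool pointing down it reaches from about 0.225 to 0.875 m from the base axis. Payload 3.4 kg.
Tool frame: the origin (TCP) lies between the finger pads; the fingertips stand 11 mm ahead of it and the grasp point (between the pads) lies 8 mm behind it; z points along the fingers, y is the line along which they close (so a half turn about z gives the same grasp; the last joint's range is limited). The gripper opens to 85 mm and grips with 20 to 120 N. Pads are 22 mm wide; open, the fingers measure 114 mm over their backs; the gripper's body (76 mm by 85 mm) begins 54 mm behind the grasp point. The pads swing forward as they close: fully open they stand 13 mm farther back than shut.
Start: joints at [1.015, 0.276, 1.505, -0, 1.361, -0.121], TCP at [0.242, 0.522, 0.242] pointing down, gripper open.
Joint ranges: [-2.89, 2.89], [-0.75, 2.08], [0.22, 2.7], [-1.18, 4.32], [0.11, 2.71], [-2.7, 2.7]. Speed limits (rad/s): [2.57, 2.57, 3.14, 3.14, 3.14, 3.14].

### API

Orientations are given as a unit quaternion [w, x, y, z].
In Python, from rig import manip, imaging gives the robot as it stands. The module is installed in compiled form; this text tells all that it offers.
- The arm moves only by the tool jog_arm, never from a script. Its argument "deltas" is one flat list of numbers, 7 for each row, row after row: the turn, a rotation vector about the world's x, y, z in degrees, then the shift along the world's x, y, z in mm, then the opening, from 0 (shut) to 1 (fully open). In form: [ax, ay, az, tx, ty, tz, gripper, ax, ay, az, tx, ty, tz, gripper, ...]. A call has 1 to 20 rows; each row is the pose to reach, as a shift and turn from the pose commanded when the call began; what a row does not reach only later rows make up. A row lasts 1/10 s, in which the tool goes at most 50 mm and 8.59 degrees, less where a joint would pass 70% of its speed; a pose out of reach is approached as far as the arm can. A call with a gripper value outside its range is refused whole. The fingers move at their own pace and stop on an object; "grip_force" is the grip in N (left out, the last holds). Time passes only in rows, so rows that repeat a pose let the fingers close. It gives the time, the measured TCP pose, the force, the opening and the grip force at its end, in the units of the state.
- manip.get_state(): the state, without advancing time (a new reading comes with each control period).
- imaging.get_image(name): name is "side" or "top"; returns the picture (420x560x3 uint8, blue, green, red); there is no depth.
- imaging.calibration(name): a dict with "mtx" (3x3 intrinsics, pixels), "dist" ([k1, k2, p1, p2, k3] as OpenCV has them; the pictures are not rectified), "cam_to_world" (4x4, takes a point from camera to world coordinates). Camera axes: x right, y down, z forward; pixel columns grow to the right and rows downward; lengths in m; the calibration is good to about 2 mm. A picture is of the moment at which its call begins. calibration takes no time and is no camera call.
- manip.sign_off(): hands the job in; it is judged then, once.
The state is a dict: "clock": time; "qpos": joint angles; "qd": joint speeds; "effort": joint torques, N m; "position": TCP position; "ee_rot": TCP orientation; "contact_force": force on the tool from outside, world axes, zero at the start; "moment": the same for the moment, N m; "width": finger opening in m; "gripper_force": force on a finger pad.
Only numpy, scipy, OpenCV 4.12 (cv2) and the standard library are available. Lean on these libraries where they do the work, as an engineer would, in place of code of your own. Each camera call takes 0.05 s, during which the arm holds its last target. There are 200 camera calls.

## Working session

There is one attempt and no reset: what is moved stays moved. The work goes in short steps, Python scripts to look and compute and a tool call to move; the robot and the scene stay as the last step left them, time stands still between calls to the robot, and variables do not carry over. Pictures are saved under pics/ and viewed, at most 10 in all, crops included, and the job is handed in when it is done.

Besides the shell and the picture viewer there is one more tool, called after ">>>" as name(argument=value, ...) on one line, values as JSON. jog_arm: Moves the arm, as the interface text tells. Its arguments: {"type":"object","properties":{"deltas":{"type":"array"},"grip_force":{"type":"number"}},"required":["deltas"]}

```bash
mkdir -p pics
cat > h.py <<'E'
import numpy as np, cv2
from rig import manip, imaging
def cal(n):
    c=imaging.calibration(n); return np.array(c["mtx"],float),np.array(c["dist"],float),np.array(c["cam_to_world"],float)
def ray(n,uv):
    K,d,T=cal(n); p=cv2.undistortPoints(np.array([[uv]],float),K,d)[0,0]
    return T[:3,3],T[:3,:3]@np.array([p[0],p[1],1])
def onz(n,uv,z):
    o,r=ray(n,uv); return o+r*(z-o[2])/r[2]
def proj(n,P):
    K,d,T=cal(n); M=np.linalg.inv(T)
    return cv2.projectPoints(np.array(P,float).reshape(-1,1,3),cv2.Rodrigues(M[:3,:3])[0],M[:3,3],K,d)[0][:,0]
E
python3 - <<'E'
from h import *
for n in("top","side"):
    cv2.imwrite(f"pics/{n}0.png",imaging.get_image(n)); print(n,cal(n)[2].round(3).tolist(),cal(n)[0][0,0])
s=manip.get_state(); print({k:np.round(v,3).tolist() for k,v in s.items()})
E
```

```text
top [[0.033, -0.979, 0.202, 0.122], [-0.999, -0.033, 0.004, -0.008], [0.003, -0.203, -0.979, 1.689], [0.0, 0.0, 0.0, 1.0]] 529.6503431050547
side [[0.847, -0.321, 0.425, -0.19], [-0.532, -0.485, 0.694, -1.021], [-0.017, -0.814, -0.581, 0.958], [0.0, 0.0, 0.0, 1.0]] 471.5121530905337
{'clock': 0.1, 'qpos': [1.015, 0.277, 1.506, 0.0, 1.361, -0.121], 'qd': [0.0, -0.002, -0.002, 0.001, -0.0, 0.001], 'effort': [0.002, -41.77, -24.641, -0.0, 0.006, 0.0], 'position': [0.242, 0.521, 0.242], 'ee_rot': [-0.0, 0.216, 0.976, -0.001], 'contact_force': [0.309, -0.189, 0.359], 'moment': [0.014, 0.006, -0.001], 'gripper_force': 0.0, 'width': 0.085}
```

View pics/top0.png

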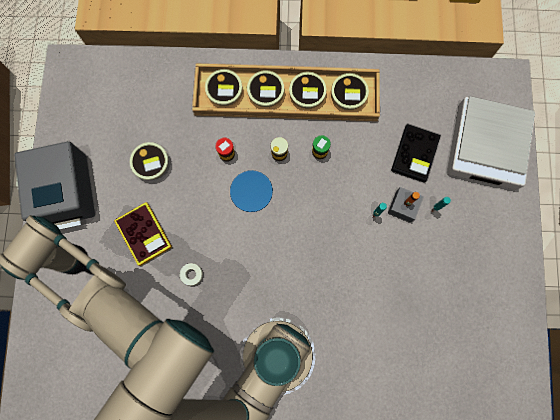

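View pics/side0.png

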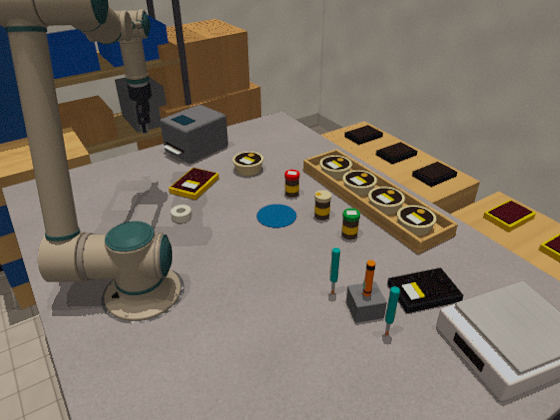

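The top view shows the cream pot at (279,146), between the red pot (225,150) and the green pot (321,146). The mat is at (251,191), the stand at (405,205), and the orange probe's top at about (412,197) with teal look-alikes on either side. The side view agrees: pot at (322,203), probe at (369,275).

Run:
```python
from h import *
t=cv2.imread("pics/top0.png"); s=cv2.imread("pics/side0.png")
def blob(im,lo,hi,box):
    x0,y0,x1,y1=box; h=cv2.cvtColor(im[y0:y1,x0:x1],cv2.COLOR_BGR2HSV)
    m=cv2.inRange(h,np.array(lo),np.array(hi)); n,l,st,c=cv2.connectedComponentsWithStats(m)
    i=1+np.argmax(st[1:,4]); return c[i]+[x0,y0],st[i]+[x0,y0,0,0,0]
for nm,lo,hi,box,z in [("lid",(15,15,150),(40,160,255),(262,130,295,156),.09),("mat",(95,100,60),(125,255,255),(220,160,285,220),.004),
  ("red",(0,120,80),(8,255,255),(210,130,240,158),.09),("green",(50,100,40),(85,255,255),(308,130,335,152),.09),("probe",(3,150,80),(16,255,255),(400,185,425,212),.17)]:
    c,st=blob(t,lo,hi,box); print(nm,c.round(1),st,onz("top",c,z).round(4))
c,st=blob(s,(95,100,60),(125,255,255),(245,195,305,235)); print("mat side",onz("side",c,.004).round(4))
c,st=blob(s,(15,15,150),(40,160,255),(310,185,335,203)); print("lid side",c,st,onz("side",c,.09).round(4))
c,st=blob(s,(3,150,80),(16,255,255),(355,255,385,300)); print("probe side",c,st)
a=cv2.resize(t[125:225,215:455][:, :],None,fx=3.3,fy=3.3,interpolation=cv2.INTER_CUBIC)
b=cv2.resize(t[130:165,262:297],None,fx=5,fy=5,interpolation=cv2.INTER_CUBIC)
b2=cv2.resize(s[180:225,300:345],None,fx=5,fy=5,interpolation=cv2.INTER_CUBIC)
b3=cv2.resize(s[240:330,320:410],None,fx=2.5,fy=2.5,interpolation=cv2.INTER_CUBIC)
W=np.zeros((600,800,3),np.uint8); W[:330,:792]=a
for im,x in((b,0),(b2,190),(b3,430)): W[335:335+im.shape[0],x:x+im.shape[1]]=im
cv2.imwrite("pics/m1.png",W)
```

```text
lid [283.6 141.1] [270 130  25  23 251] [0.6614 0.0019 0.09  ]
mat [250.9 190.9] [ 230  170   43   42 1385] [0.5161 0.1035 0.004 ]
red [223.8 146. ] [215 138  18  17 173] [0.6387 0.1902 0.09  ]
green [321.1 143.8] [313 136  17  16 164] [ 0.6567 -0.117   0.09  ]
probe [415.4 194.9] [412 192   8   7  39] [ 0.4819 -0.3933  0.17  ]
mat side [0.5171 0.1005 0.004 ]
lid side [323.28346457 194.03149606] [314 189  20  11 127] [0.652  0.0159 0.09  ]
probe side [368.61290323 280.21935484] [364 270  10  22 155]
```

View pics/m1.png

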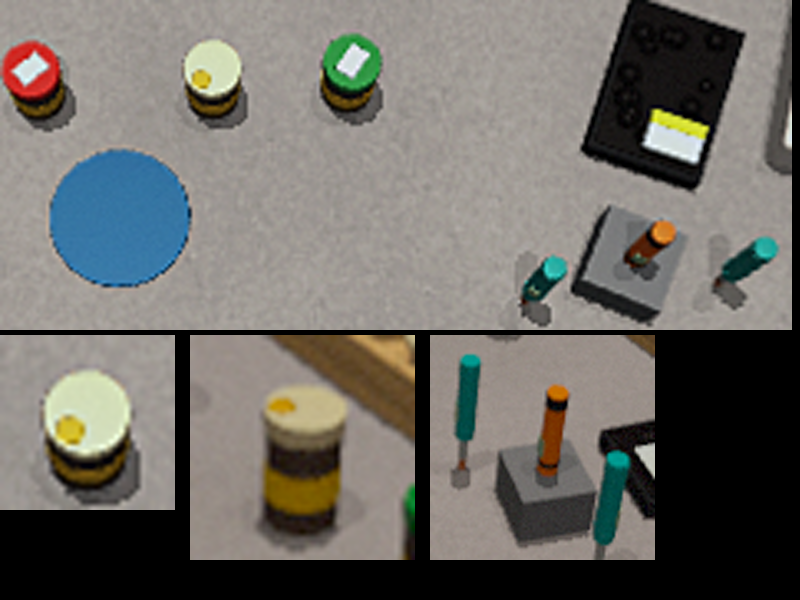

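```bash
cat >> h.py <<'E'
from scipy.spatial.transform import Rotation as Ro
def Rot(q): q=np.array(q); return Ro.from_quat([q[1],q[2],q[3],q[0]])
def Rt(psi,th,roll=0): # tool azimuth, tilt below level (deg), fingers closing horizontally, then roll about tool z
    p,t=np.radians([psi,th]); z=np.array([np.cos(t)*np.cos(p),np.cos(t)*np.sin(p),-np.sin(t)]); y=np.array([-np.sin(p),np.cos(p),0])
    return Ro.from_matrix(np.c_[np.cross(y,z),y,z])*Ro.from_euler("z",roll,degrees=True)
def delta(R,p):
    s=manip.get_state(); print("t",round(s["clock"],2),"q",np.round(s["qpos"],3).tolist(),"p",np.round(s["position"],4).tolist())
    print("rot",np.degrees((R*Rot(s["ee_rot"]).inv()).as_rotvec()).round(2).tolist(),"mm",((np.array(p)-s["position"])*1000).round(1).tolist())
E
python3 - <<'E'
from h import *
print("jar",onz("top",(279.4,145.2),.09),onz("side",(323.2,194.3),.09))
print("spot",onz("top",(276,149),.09))
print("stand top",onz("top",(407,202.5),.06))
delta(Rt(0,30),[.45,.05,.35])
delta(Rt(0,60),[.45,.05,.35])
E
```

```text
jar [0.64733678 0.01462984 0.09      ] [0.6507287  0.01472822 0.09      ]
spot [0.63442237 0.0249144  0.09      ]
stand top [ 0.48244035 -0.3939188   0.06      ]
t 0.1 q [1.015, 0.277, 1.506, 0.0, 1.361, -0.121] p [0.2419, 0.5211, 0.2415]
rot [-12.96, -59.05, 22.63] mm [208.1, -471.1, 108.5]
t 0.1 q [1.015, 0.277, 1.506, 0.0, 1.361, -0.121] p [0.2419, 0.5211, 0.2415]
rot [-6.43, -29.55, 24.36] mm [208.1, -471.1, 108.5]
```

>>> jog_arm(deltas=[-6.4, -29.6, 24.4, 208, -471, 108, 1, -6.4, -29.6, 24.4, 208, -471, 108, 1, -6.4, -29.6, 24.4, 208, -471, 108, 1, -6.4, -29.6, 24.4, 208, -471, 108, 1, -6.4, -29.6, 24.4, 208, -471, 108, 1, -6.4, -29.6, 24.4, 208, -471, 108, 1, -6.4, -29.6, 24.4, 208, -471, 108, 1, -6.4, -29.6, 24.4, 208, -471, 108, 1, -6.4, -29.6, 24.4, 208, -471, 108, 1, -6.4, -29.6, 24.4, 208, -471, 108, 1, -6.4, -29.6, 24.4, 208, -471, 108, 1, -6.4, -29.6, 24.4, 208, -471, 108, 1])

```text
clock: 1.3
position: [0.4518, 0.0463, 0.3513]
ee_rot: [0.26, 0.003, 0.966, -0.0]
contact_force: [-0.0, 0.6, -0.3]
width: 0.0853
gripper_force: 0.0
```

Run:
```python
from h import *
s=manip.get_state(); print(np.round(s["ee_rot"],4).tolist())
delta(Rt(0,30),[.55,.015,.25])
```

```text
[0.2602, 0.0032, 0.9656, -0.0003]
t 1.3 q [-0.082, -0.234, 1.881, 0.047, 0.97, -1.662] p [0.4518, 0.0463, 0.3513]
rot [-0.16, -29.84, 0.34] mm [98.2, -31.3, -101.3]
```

>>> jog_arm(deltas=[0, -30, 0, 98, -31, -101, 1, 0, -30, 0, 98, -31, -101, 1, 0, -30, 0, 98, -31, -101, 1, 0, -30, 0, 98, -31, -101, 1, 0, -30, 0, 98, -31, -101, 1, 0, -30, 0, 98, -31, -101, 1])

```text
clock: 1.9
position: [0.5425, 0.0322, 0.291]
ee_rot: [0.468, 0.008, 0.884, -0.004]
contact_force: [9.2, -39.7, 13.1]
width: 0.0856
gripper_force: 0.0
```

```bash
cat > fk.py <<'E'
from h import *
from scipy.optimize import least_squares
D=[([1.015,.2766,1.5055,0,1.361,-.121],[.242,.5213,.2418]),([-.082,-.234,1.881,.047,.97,-1.662],[.4518,.0463,.3513])]
def fk(P,q):
    h,a0,b,L2,e,L3,d=P; r=lambda ax,t: Ro.from_euler(ax,t)
    B=r("z",q[0]); p=B.apply([a0,b,h]); B=B*r("y",q[1]); p=p+B.apply([0,0,L2])
    B=B*r("y",q[2]); p=p+B.apply([e,0,L3]); B=B*r("z",q[3])*r("y",q[4])*r("z",q[5]); return p+B.apply([0,0,d]),B
E
python3 - <<'E'
from fk import *
s=manip.get_state(); D.append((list(s["qpos"]),list(s["position"])))
print(repr([np.round(x,4).tolist() for x in D[-1]]),np.round(s["ee_rot"],3))
f=lambda P:np.r_[np.concatenate([fk(P,q)[0]-p for q,p in D])*1e3,(P-[.3,0,.07,.4,0,.4,.25])*1]
S=least_squares(f,[.3,0,.07,.4,0,.4,.25]); print(S.x.round(4),S.fun[:9].round(2))
for q,p in D: print(fk(S.x,q)[1].as_matrix().round(2).tolist())
delta(Rt(0,30),[.55,.015,.12])
E
```

```text
[[-0.13, -0.1348, 2.2543, 1.0738, 0.106, -2.7049], [0.5425, 0.0322, 0.291]] [ 0.468  0.008  0.884 -0.004]
[0.1368 0.0011 0.0695 0.6286 0.0602 0.4202 0.3527] [-0.   -0.    0.    0.   -0.01 -0.    0.    0.   -0.  ]
[[-0.42, -0.91, -0.0], [-0.91, 0.42, -0.0], [0.0, 0.0, -1.0]]
[[-0.01, -0.86, 0.5], [-1.0, 0.01, -0.0], [-0.0, -0.5, -0.86]]
[[-0.02, -0.56, 0.83], [-1.0, 0.01, -0.01], [-0.0, -0.83, -0.56]]
t 1.9 q [-0.13, -0.135, 2.254, 1.074, 0.106, -2.705] p [0.5425, 0.0322, 0.291]
rot [-0.07, -4.18, 1.01] mm [7.5, -17.2, -171.0]
```

>>> jog_arm(deltas=[0, 26, 0, -90, 15, 60, 1, 0, 26, 0, -90, 15, 60, 1, 0, 26, 0, -90, 15, 60, 1, 0, 26, 0, -90, 15, 60, 1, 0, 26, 0, -90, 15, 60, 1, 0, 26, 0, -90, 15, 60, 1])

```text
clock: 2.5
position: [0.4523, 0.0459, 0.3576]
ee_rot: [0.26, 0.004, 0.965, -0.009]
contact_force: [0.2, 0.6, 0.3]
width: 0.0856
gripper_force: 0.0
```

Run:
```python
from fk import *
s=manip.get_state(); print(repr([np.round(s[k],4).tolist() for k in("qpos","position","ee_rot")]))
delta(Rt(0,60),[.6,.015,.2])
```

```text
[[-0.0614, -0.2335, 1.8662, 0.0142, 0.9819, -1.6277], [0.4523, 0.0459, 0.3576], [0.2604, 0.0044, 0.9655, -0.0087]]
t 2.5 q [-0.061, -0.233, 1.866, 0.014, 0.982, -1.628] p [0.4523, 0.0459, 0.3576]
rot [0.83, 0.19, 0.75] mm [147.7, -30.9, -157.6]
```

Recovered from the wrist singularity. One more pose lower and farther will pin down the kinematics.

>>> jog_arm(deltas=[0.8, 0, 0.8, 148, -31, -128, 1, 0.8, 0, 0.8, 148, -31, -128, 1, 0.8, 0, 0.8, 148, -31, -128, 1, 0.8, 0, 0.8, 148, -31, -128, 1, 0.8, 0, 0.8, 148, -31, -128, 1, 0.8, 0, 0.8, 148, -31, -128, 1])

```text
clock: 3.1
position: [0.6004, 0.0164, 0.2231]
ee_rot: [0.257, -0.001, 0.967, 0.002]
contact_force: [-0.2, 0.3, -0.2]
width: 0.0857
gripper_force: 0.0
```

```bash
cat >> fk.py <<'E'
D+=[([-0.13, -0.1348, 2.2543, 1.0738, 0.106, -2.7049], [0.5425, 0.0322, 0.291]),([-0.0614, -0.2335, 1.8662, 0.0142, 0.9819, -1.6277], [0.4523, 0.0459, 0.3576])]
def fit():
    f=lambda P:np.r_[np.concatenate([fk(P,q)[0]-p for q,p in D])*1e3,(P-[.2,0,.07,.5,0,.4,.25])*.3]
    S=least_squares(f,[.2,0,.07,.5,0,.4,.25]); return S.x,S.fun[:-7]
lo=np.array([-2.89,-.75,.22,-1.18,.11,-2.7]);hi=np.array([2.89,2.08,2.7,4.32,2.71,2.7])
def ik(P,p,R,q0s=None,m=.04):  # R true tool; model needs Rz(90)
    best=[]
    G=q0s if q0s is not None else [[-.1+np.arctan2(p[1],p[0]),a,b,c,e,g] for a in(-.3,.5,1.2) for b in(1.,2.) for c in(0,1.5,3.1) for e in(.4,1.2) for g in(-1.5,1.5)]
    def f(q):
        pp,B=fk(P,q); B=B*Ro.from_euler("z",90,degrees=True)
        return np.r_[(pp-p)*5,(R*B.inv()).as_rotvec()]
    for q0 in G:
        S=least_squares(f,np.clip(q0,lo+m,hi-m),bounds=(lo+m-1e-6,hi-m+1e-6),max_nfev=60)
        if S.cost<1e-6 and not any(np.allclose(S.x,b,atol=.03) for b in best): best.append(S.x)
    return best
E
python3 - <<'E'
from fk import *
s=manip.get_state(); D.append((list(s["qpos"]),list(s["position"])));print(repr([np.round(x,4).tolist() for x in D[-1]]))
P,r=fit(); print(P.round(4),abs(r).max())
for th in(30,40,50):
  for nm,x,y in(("jar",.649,.015),("mat",.517,.102)):
    a=np.array([np.cos(np.radians(th)),0,-np.sin(np.radians(th))])
    for q in ik(P,np.array([x,y,.055])+a*.008,Rt(0,th)): print(th,nm,q.round(2).tolist())
E
```

```text
[[-0.1294, 0.1015, 1.907, 0.1183, 0.6216, -1.7814], [0.6004, 0.0164, 0.2231]]
[1.367e-01 4.000e-04 6.940e-02 6.291e-01 6.020e-02 4.208e-01 3.530e-01] 0.08476889406699994
30 jar [-0.16, 0.61, 2.43, 2.97, 0.95, 1.59]
40 jar [-0.14, 0.48, 2.31, 2.93, 0.53, 1.66]
40 mat [0.13, 0.46, 2.58, 3.28, 0.76, 1.55]
50 jar [-0.13, 0.42, 2.18, 2.65, 0.17, 1.96]
50 mat [0.11, 0.33, 2.43, 3.36, 0.32, 1.44]
```

```bash
cat >> fk.py <<'E'
D.append(([-0.1294, 0.1015, 1.907, 0.1183, 0.6216, -1.7814], [0.6004, 0.0164, 0.2231]))
E
python3 - <<'E'
from fk import *
P,r=fit()
av=lambda th,ps=0:Rt(ps,th).as_matrix()[:,2]
for th in(55,60,65,70):
  for nm,x,y,ps in(("jar",.649,.015,-6),("mat",.520,.102,4)):
    for q in ik(P,np.array([x,y,.06])+av(th,ps)*.008,Rt(ps,th)):
      if abs(q[3])<1.5: print(th,nm,q.round(2).tolist())
for b in(5,-5,-15,-25):
  for x,z in((.5,.6),(.55,.7),(.65,.6),(.5,.8),(.65,.75)):
    for q in ik(P,np.array([x,.03,z]),Rt(-6,b,180),[[-.1,a,c,0,.3,1.5] for a in(-.4,0) for c in(1.2,1.6)]):print(b,x,z,q.round(2).tolist())
E
```

```text
60 jar [-0.08, 0.4, 2.03, -0.07, 0.19, -1.47]
65 jar [-0.08, 0.4, 1.96, -0.03, 0.34, -1.51]
65 mat [0.06, 0.27, 2.21, 0.02, 0.22, -1.6]
70 jar [-0.08, 0.42, 1.89, -0.02, 0.49, -1.53]
70 mat [0.06, 0.28, 2.14, 0.01, 0.37, -1.59]
5 0.55 0.7 [-0.01, -0.37, 1.78, -0.36, 0.26, 1.93]
5 0.5 0.8 [-0.02, -0.42, 1.57, -0.17, 0.52, 1.73]
5 0.65 0.75 [-0.01, -0.2, 1.56, -0.32, 0.31, 1.88]
-5 0.5 0.8 [-0.02, -0.45, 1.72, -0.4, 0.22, 1.95]
-25 0.5 0.8 [-0.03, -0.39, 1.98, 3.29, 0.46, -1.73]
```

Run:
```python
from fk import *
P,r=fit(); R=Rt(-5,68); a=R.as_matrix()[:,2]; g=np.array([.649,.0147,.057])+.008*a
delta(R,g-.1*a); print("in",(100*a).round(1))
s=manip.get_state(); q=s["qpos"]
for d in(.1,.05,0):
  q=ik(P,g-d*a,R,[q])[0]; print(d,q.round(2))
RF=Rt(-5,-12,180)
for x,z in((.6,.93),(.6,.85),(.5,.85),(.65,.9)):
  for R2 in(Rt(-5,-12),RF):
    for q in ik(P,np.array([x,.0694-.087*x,z]),R2,[[-.09,a,c,0,.3,w] for a in(-.5,0) for c in(1.2,1.6) for w in(-1.5,1.5)]):print(x,z,q.round(2).tolist())
```

```text
t 3.1 q [-0.129, 0.102, 1.907, 0.118, 0.622, -1.781] p [0.6004, 0.0164, 0.2231]
rot [0.14, 7.74, -5.2] mm [14.3, 1.3, -80.8]
in [ 37.3  -3.3 -92.7]
0.1 [-0.08  0.25  1.89 -0.    0.62 -1.57]
0.05 [-0.08  0.33  1.91 -0.    0.52 -1.57]
0 [-0.08  0.42  1.92 -0.    0.42 -1.56]
0.6 0.93 [-0.09, -0.26, 1.42, 0.0, 0.2, -1.57]
0.6 0.93 [-0.09, -0.26, 1.42, 0.0, 0.2, 1.57]
```

>>> jog_arm(deltas=[0, 7.7, -5.2, 14, 1, -81, 1, 0, 7.7, -5.2, 14, 1, -81, 1, 0, 7.7, -5.2, 14, 1, -81, 1, 0, 7.7, -5.2, 14, 1, -81, 1])

```text
clock: 3.5
position: [0.6145, 0.017, 0.1461]
ee_rot: [0.194, 0.042, 0.98, -0.01]
contact_force: [0.9, -0.1, -0.3]
width: 0.0854
gripper_force: 0.0
```

Run:
```python
from fk import *
R=Rt(-5,68); a=R.as_matrix()[:,2]; g=np.array([.649,.0147,.057])+.008*a
delta(R,g)
s=imaging.get_image("side");t=imaging.get_image("top")
W=np.hstack([cv2.resize(s[110:240,260:390],None,fx=3,fy=3),cv2.resize(t[90:220,210:340],None,fx=3,fy=3)]); cv2.imwrite("pics/pre.png",W)
```

```text
t 3.5 q [-0.083, 0.243, 1.888, -0.008, 0.619, -1.562] p [0.6145, 0.017, 0.1461]
rot [0.23, 0.39, -0.02] mm [37.5, -2.6, -96.5]
```

View pics/pre.png

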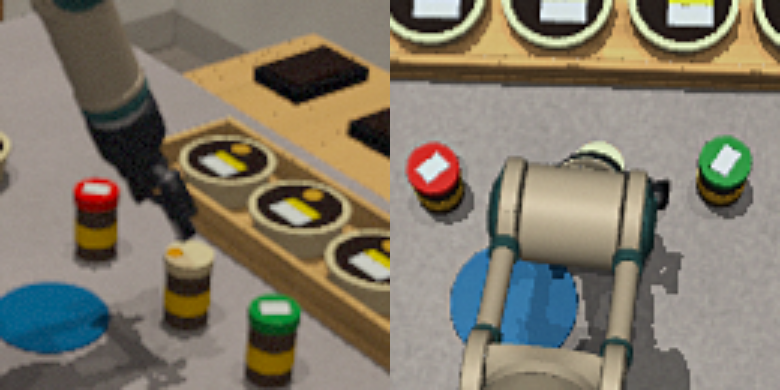

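The gripper is above and behind the cream pot (lid at about (188,258) in the left crop), straddling it with room on both sides. I'm going in and closing.

>>> jog_arm(deltas=[0.2, 0, 0, 12, -1, -32, 1, 0.2, 0, 0, 25, -2, -64, 1, 0.2, 0, 0, 37, -3, -96, 1, 0.2, 0, 0, 37, -3, -96, 1, 0.2, 0, 0, 37, -3, -96, 1, 0.2, 0, 0, 37, -3, -96, 0.3, 0.2, 0, 0, 37, -3, -96, 0.3, 0.2, 0, 0, 37, -3, -96, 0.3, 0.2, 0, 0, 37, -3, -96, 0.3, 0.2, 0, 0, 37, -3, -96, 0.3, 0.2, 0, 0, 37, -3, -96, 0.3], grip_force=60)

```text
clock: 4.7
position: [0.6535, 0.0133, 0.0517]
ee_rot: [0.196, 0.043, 0.98, -0.009]
contact_force: [-2.0, 1.1, 7.4]
width: 0.0539
gripper_force: 61.0
```

Run:
```python
from fk import *
P,_=fit()
delta(Rt(-5,68),[.60,.017,.45])
q=np.array([-.08,.42,1.92,0,.42,-1.57])
for x,z,th in((.62,.2,68),(.6,.45,50),(.6,.7,20),(.6,.93,-12),(.6,.96,-12)):
  r=ik(P,np.array([x,.0694-.087*x,z]),Rt(-5,th),[q]); print(x,z,th,[v.round(2) for v in r]); q=r[0] if r else q
```

```text
t 4.7 q [-0.086, 0.413, 1.925, -0.002, 0.409, -1.567] p [0.6535, 0.0133, 0.0517]
rot [0.06, 0.62, 0.03] mm [-53.5, 3.7, 398.3]
0.62 0.2 68 [array([-0.09,  0.2 ,  1.79,  0.  ,  0.77, -1.57])]
0.6 0.45 50 [array([-0.09, -0.09,  1.62,  0.  ,  0.91, -1.57])]
0.6 0.7 20 [array([-0.09, -0.25,  1.5 ,  0.  ,  0.67, -1.57])]
0.6 0.93 -12 [array([-0.09, -0.26,  1.42,  0.  ,  0.2 , -1.57])]
0.6 0.96 -12 [array([-0.09, -0.24,  1.34,  0.  ,  0.27, -1.57])]
```

>>> jog_arm(deltas=[0, 0, 0, 0, 0, 15, 0.3, 0, 0, 0, 0, 0, 40, 0.3, 0, 0, 0, -10, 0, 75, 0.3, 0, 0, 0, -20, 1, 110, 0.3, 0, 0, 0, -30, 2, 150, 0.3, 0, 0, 0, -30, 2, 150, 0.3])

```text
clock: 5.3
position: [0.6245, 0.0152, 0.2065]
ee_rot: [0.2, 0.043, 0.979, -0.009]
contact_force: [1.7, -0.6, -1.2]
width: 0.054
gripper_force: 63.6
```

Run:
```python
from fk import *
delta(Rt(-5,-12),[.6,.017,.96])
s=manip.get_state(); print(s["width"],s["gripper_force"],s["contact_force"])
i=imaging.get_image("side"); cv2.imwrite("pics/lift.png",cv2.resize(i[80:240,240:400],None,fx=3,fy=3))
```

```text
t 5.3 q [-0.087, 0.192, 1.789, -0.001, 0.758, -1.569] p [0.6245, 0.0152, 0.2065]
rot [-6.9, -78.62, 0.03] mm [-24.5, 1.8, 753.5]
0.05395261846283821 63.630719259381294 [ 1.73690279 -0.63194241 -1.19989213]
```

View pics/lift.png

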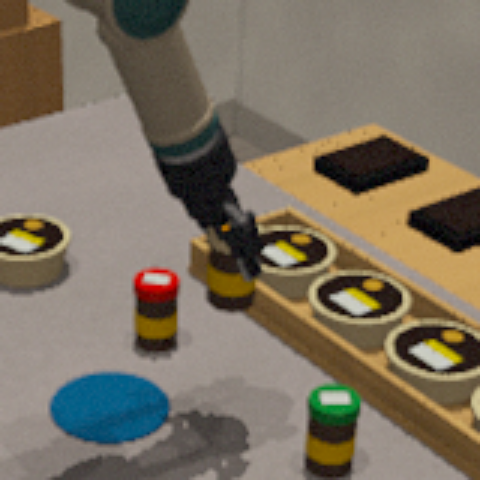

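>>> jog_arm(deltas=[-0.2, -2, 0, 0, 0, 20, 0.3, -0.5, -6, 0, -2, 0, 60, 0.3, -0.9, -10, 0, -4, 0, 100, 0.3, -1.3, -15, 0, -6, 0, 145, 0.3, -1.7, -20, 0, -8, 0, 190, 0.3, -2.2, -25, 0, -9, 0, 235, 0.3, -2.6, -30, 0, -11, 0, 280, 0.3, -3, -34, 0, -12, 1, 325, 0.3, -3.5, -39, 0, -14, 1, 370, 0.3, -3.9, -44, 0, -15, 1, 415, 0.3, -4.3, -49, 0, -16, 1, 460, 0.3, -4.7, -54, 0, -18, 1, 505, 0.3, -5.1, -58, 0, -20, 1, 550, 0.3, -5.5, -63, 0, -21, 1, 595, 0.3, -5.9, -67, 0, -22, 2, 640, 0.3, -6.3, -72, 0, -23, 2, 685, 0.3, -6.7, -76, 0, -24, 2, 725, 0.3, -6.9, -78.6, 0, -24, 2, 753, 0.3, -6.9, -78.6, 0, -24, 2, 753, 0.3])

```text
clock: 7.25
position: [0.5974, 0.0172, 0.954]
ee_rot: [0.773, 0.028, 0.632, -0.034]
contact_force: [-0.6, -0.7, -1.9]
width: 0.0538
gripper_force: 63.6
```

Run:
```python
from fk import *
delta(Rt(-5,-12,90),[.6,.017,.96]);delta(Rt(-5,-12,180),[.6,.017,.96]);s=manip.get_state(); print(s["width"],s["gripper_force"])
print(Rt(-5,-12).as_matrix()[:,2]*180)
```

```text
t 7.25 q [-0.087, -0.25, 1.351, -0.003, 0.27, -1.568] p [0.5974, 0.0172, 0.954]
rot [87.71, -8.13, 18.31] mm [2.6, -0.2, 6.0]
t 7.25 q [-0.087, -0.25, 1.351, -0.003, 0.27, -1.568] p [0.5974, 0.0172, 0.954]
rot [175.54, -15.41, 36.57] mm [2.6, -0.2, 6.0]
0.05377802654458809 63.60687933862209
[175.39658168 -15.34521252  37.42410435]
```

>>> jog_arm(deltas=[4, -0.4, 0.9, 0, 0, 0, 0.3, 82.8, -7.2, 17.7, 0, 0, 0, 0.3, 82.8, -7.2, 17.7, 0, 0, 0, 0.3, 82.8, -7.2, 17.7, 0, 0, 0, 0.3, 82.8, -7.2, 17.7, 0, 0, 0, 0.3, 82.8, -7.2, 17.7, 0, 0, 0, 0.3, 82.8, -7.2, 17.7, 0, 0, 0, 0.3, 82.8, -7.2, 17.7, 0, 0, 0, 0.3, 82.8, -7.2, 17.7, 0, 0, 0, 0.3, 82.8, -7.2, 17.7, 0, 0, 0, 0.3, 165.6, -14.5, 35.4, 0, 0, 0, 0.3, 165.6, -14.5, 35.4, 0, 0, 0, 0.3, 165.6, -14.5, 35.4, 0, 0, 0, 0.3, 165.6, -14.5, 35.4, 0, 0, 0, 0.3, 165.6, -14.5, 35.4, 0, 0, 0, 0.3, 165.6, -14.5, 35.4, 0, 0, 0, 0.3, 165.6, -14.5, 35.4, 0, 0, 0, 0.3, 165.6, -14.5, 35.4, 0, 0, 0, 0.3, 165.6, -14.5, 35.4, 0, 0, 0, 0.3, 165.6, -14.5, 35.4, 0, 0, 0, 0.3])

```text
clock: 9.25
position: [0.5995, 0.0171, 0.9471]
ee_rot: [0.115, 0.626, 0.041, 0.77]
contact_force: [-0.2, -0.1, -2.0]
width: 0.0543
gripper_force: 63.5
```

>>> jog_arm(deltas=[0, 0, 0, 0, 0, 0, 0.3, 0, 0, 0, 0, 0, 0, 0.3, 0, 0, 0, 0, 0, 0, 0.3])

```text
clock: 9.55
position: [0.5986, 0.0172, 0.9504]
ee_rot: [0.119, 0.623, 0.043, 0.772]
contact_force: [0.5, 0.4, -3.0]
width: 0.0537
gripper_force: 63.5
```

Run:
```python
from fk import *
delta(Rt(-5,-12,0),[.6,.017,.96]);s=manip.get_state(); print(s["width"],s["gripper_force"])
R=Rot(s["ee_rot"])
# jar z in tool frame as grasped
zj=Rt(-5,68).inv().apply([0,0,1]); print(R.apply(zj),np.arccos(R.apply(zj)[2]))
print(R.as_matrix()[:,2]*-85,R.as_matrix()[:,2]*-170)
p=proj("side",s["position"].reshape(1,3) if hasattr(s["position"],"reshape") else [s["position"]])[0]; print(p)
i=imaging.get_image("side"); x,y=[int(np.clip(v,80,m-80)) for v,m in zip(p,(560,420))]; cv2.imwrite("pics/flip.png",cv2.resize(i[y-80:y+80,x-80:x+80],None,fx=3,fy=3))
```

```text
t 9.55 q [-0.093, -0.252, 1.379, 0.04, 0.223, 1.312] p [0.5986, 0.0172, 0.9504]
rot [-162.85, 14.06, -35.76] mm [1.4, -0.2, 9.6]
0.053704627070505426 63.478388115763664
[-0.82860139 -0.01330037 -0.55968101] 2.1647971522045926
[-82.64420722   6.93296764 -18.62441872] [-165.28841444   13.86593528  -37.24883744]
[ 321.96595557 -117.89937396]
```

>>> jog_arm(deltas=[-82.6, 6.9, -18.6, 0, 0, 4, 0.3, -82.6, 6.9, -18.6, 0, 0, 4, 0.3, -82.6, 6.9, -18.6, 0, 0, 4, 0.3, -82.6, 6.9, -18.6, 0, 0, 4, 0.3, -82.6, 6.9, -18.6, 0, 0, 4, 0.3, -82.6, 6.9, -18.6, 0, 0, 4, 0.3, -82.6, 6.9, -18.6, 0, 0, 4, 0.3, -82.6, 6.9, -18.6, 0, 0, 4, 0.3, -82.6, 6.9, -18.6, 0, 0, 4, 0.3, -82.6, 6.9, -18.6, 0, 0, 4, 0.3, -162.9, 14, -35.8, 0, 0, 4, 0.3, -162.9, 14, -35.8, 0, 0, 4, 0.3, -162.9, 14, -35.8, 0, 0, 4, 0.3, -162.9, 14, -35.8, 0, 0, 4, 0.3, -162.9, 14, -35.8, 0, 0, 4, 0.3, -162.9, 14, -35.8, 0, 0, 4, 0.3, -162.9, 14, -35.8, 0, 0, 4, 0.3, -162.9, 14, -35.8, 0, 0, 4, 0.3, -162.9, 14, -35.8, 0, 0, 4, 0.3, -162.9, 14, -35.8, 0, 0, 4, 0.3])

```text
clock: 11.6
position: [0.5983, 0.0171, 0.9554]
ee_rot: [0.776, 0.025, 0.63, -0.035]
contact_force: [-0.2, 0.2, -2.8]
width: 0.0539
gripper_force: 63.6
```

Run:
```python
from fk import *
P,_=fit()
# gripped tilt: tool was at measured orientation when grasped
Rg=Rot([.196,.043,.98,-.009]); pg=np.array([.6535,.0133,.0517])
off=Rg.inv().apply(np.array([.649,.0147,0])-pg)   # jar origin in tool
zt=Rg.inv().apply([0,0,1]); print("off",off.round(4),"jarz",zt.round(3))
for ps,mx,my in((4,.523,.102),(4,.535,.102)):
  R=Rt(ps,0)*(Rt(0,0).inv()*Rt(0,0)); R=Ro.from_euler("z",ps+5,degrees=True)*Rg
  p=np.array([mx,my,.006])-R.apply(off); print("place",p.round(4),[q.round(2).tolist() for q in ik(P,p,R,[[.06,.3,2.1,0,.35,-1.59]])])
delta(R,p+[0,0,.15])
```

```text
off [0.0241 0.001  0.046 ] jarz [-0.385 -0.001 -0.923]
place [0.5277 0.1013 0.0577] [[0.06, 0.27, 2.16, 0.01, 0.31, -1.59]]
place [0.5397 0.1013 0.0577] [[0.06, 0.29, 2.14, 0.01, 0.32, -1.6]]
t 11.6 q [-0.09, -0.248, 1.353, 0.014, 0.259, -1.589] p [0.5983, 0.0171, 0.9554]
rot [0.91, 79.31, 7.25] mm [-58.7, 84.2, -747.7]
```

>>> jog_arm(deltas=[0, 2, 0.2, -1, 2, -20, 0.3, 0, 6, 0.6, -4, 6, -55, 0.3, 0.1, 10, 0.9, -7, 10, -95, 0.3, 0.2, 14, 1.3, -10, 15, -137, 0.3, 0.2, 19, 1.7, -14, 20, -180, 0.3, 0.3, 24, 2.2, -18, 25, -224, 0.3, 0.3, 29, 2.6, -21, 30, -269, 0.3, 0.4, 33, 3, -25, 35, -314, 0.3, 0.4, 38, 3.5, -28, 40, -359, 0.3, 0.5, 43, 3.9, -32, 45, -404, 0.3, 0.5, 48, 4.4, -35, 50, -449, 0.3, 0.6, 52, 4.8, -39, 55, -494, 0.3, 0.6, 57, 5.2, -42, 60, -539, 0.3, 0.7, 62, 5.7, -46, 65, -584, 0.3, 0.8, 67, 6.1, -49, 71, -628, 0.3, 0.8, 71, 6.5, -53, 76, -670, 0.3, 0.9, 75, 6.9, -56, 80, -710, 0.3, 0.9, 78, 7.1, -58, 83, -735, 0.3, 0.9, 79.3, 7.2, -59, 84, -748, 0.3, 0.9, 79.3, 7.2, -59, 84, -748, 0.3])

```text
clock: 13.6
position: [0.5384, 0.1012, 0.2057]
ee_rot: [0.195, -0.031, 0.98, 0.007]
contact_force: [-0.3, 0.3, -2.0]
width: 0.0539
gripper_force: 63.6
```

```bash
cat > pl.py <<'E'
from fk import *
Rg=Rot([.196,.043,.98,-.009]); off=np.array([.0241,.001,.046])
R=Ro.from_euler("z",9,degrees=True)*Rg
p=np.array([.530,.102,.006])-R.apply(off)
E
python3 - <<'E'
from pl import *
delta(R,p)
s=manip.get_state(); print(s["width"],s["gripper_force"],Rot(s["ee_rot"]).apply([-0.385,-.001,-.923]))
i=imaging.get_image("side"); 
u=proj("side",[s["position"]])[0]; print(u)
j=Rot(s["ee_rot"]).apply(off)+s["position"]; zz=Rot(s["ee_rot"]).apply([-0.385,-.001,-.923])
q=proj("side",[j,j+.09*zz]); print(q)
x,y=[int(v) for v in u]; x0,y0=x-80,y-80; c=cv2.resize(i[y0:y0+160,x0:x0+160],None,fx=3.5,fy=3.5)
for k in q: cv2.circle(c,tuple(int(v) for v in (k-[x0,y0])*3.5),4,(255,0,255),-1)
cv2.imwrite("pics/abv.png",c)
E
```

```text
t 13.6 q [0.056, 0.082, 1.923, 0.005, 0.745, -1.58] p [0.5384, 0.1012, 0.2057]
rot [-0.11, -0.18, 0.37] mm [-3.8, 0.2, -147.9]
0.05389820511091355 63.576293885707855 [ 0.00358056 -0.00209453  1.00006889]
[280.89001554 162.68771396]
[[279.62069613 176.74445769]
 [279.56683085 152.45884301]]
```

View pics/abv.png

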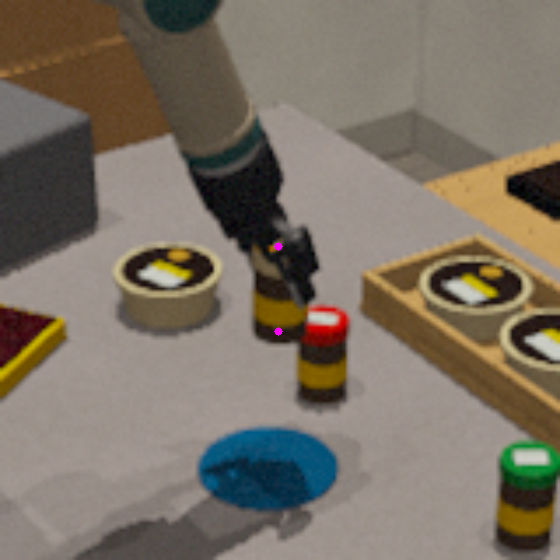

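The pot hangs upright, exactly where the grasp model predicts (both magenta dots sit on its ends), so it hasn't slipped. I'm lowering it onto the mat, gently at the end.

>>> jog_arm(deltas=[0, 0, 0, 0, 0, -20, 0.3, 0, 0, 0, -1, 0, -50, 0.3, 0, 0, 0, -2, 0, -80, 0.3, 0, 0, 0, -3, 0, -105, 0.3, 0, 0, 0, -4, 0, -122, 0.3, 0, 0, 0, -4, 0, -134, 0.3, 0, 0, 0, -4, 0, -140, 0.3, 0, 0, 0, -4, 0, -144, 0.3, 0, 0, 0, -4, 0, -147, 0.3, 0, 0, 0, -4, 0, -147, 0.3, 0, 0, 0, -4, 0, -147, 0.3])

```text
clock: 14.75
position: [0.5358, 0.1012, 0.0614]
ee_rot: [0.197, -0.031, 0.98, 0.007]
contact_force: [-0.8, -0.2, -1.5]
width: 0.0542
gripper_force: 63.6
```

>>> jog_arm(deltas=[0, 0, 0, 0, 0, -1, 0.3, 0, 0, 0, 0, 0, -1, 0.3])

```text
clock: 14.95
position: [0.5354, 0.1012, 0.0599]
ee_rot: [0.197, -0.031, 0.98, 0.007]
contact_force: [-0.6, -0.9, -1.9]
width: 0.0543
gripper_force: 63.6
```

>>> jog_arm(deltas=[0, 0, 0, 0, 0, -1, 0.3, 0, 0, 0, 0, 0, -1, 0.3])

```text
clock: 15.15
position: [0.5352, 0.1012, 0.0586]
ee_rot: [0.196, -0.031, 0.98, 0.007]
contact_force: [0.5, 0.4, -2.6]
width: 0.0541
gripper_force: 63.6
```

>>> jog_arm(deltas=[0, 0, 0, 0, 0, -1, 0.3, 0, 0, 0, 0, 0, -2, 0.3, 0, 0, 0, 0, 0, -2, 0.3])

```text
clock: 15.45
position: [0.5351, 0.1012, 0.0565]
ee_rot: [0.196, -0.031, 0.98, 0.007]
contact_force: [0.2, -1.2, -1.9]
width: 0.054
gripper_force: 63.6
```

>>> jog_arm(deltas=[0, 0, 0, 0, 0, -1, 0.3, 0, 0, 0, 0, 0, -1, 0.3])

```text
clock: 15.65
position: [0.5354, 0.1012, 0.0559]
ee_rot: [0.197, -0.031, 0.98, 0.007]
contact_force: [-1.1, 0.3, -0.7]
width: 0.0536
gripper_force: 63.6
```

>>> jog_arm(deltas=[0, 0, 0, 0, 0, -1, 0.3, 0, 0, 0, 0, 0, -1, 0.3])

```text
clock: 15.85
position: [0.5362, 0.1013, 0.0558]
ee_rot: [0.198, -0.031, 0.98, 0.007]
contact_force: [-2.9, 1.3, 5.8]
width: 0.0544
gripper_force: 63.4
```

>>> jog_arm(deltas=[0, 0, 0, 0, 0, 0, 0.75, 0, 0, 0, 0, 0, 0, 0.9, 0, 0, 0, 0, 0, 0, 1, 0, 0, 0, 0, 0, 0, 1, 0, 0, 0, 0, 0, 0, 1, 0, 0, 0, -9, -1, 23, 1, 0, 0, 0, -22, -1, 55, 1, 0, 0, 0, -41, -3, 102, 1, 0, 0, 0, -51, -4, 140, 1, 0, 0, 0, -51, -4, 170, 1, 0, 0, 0, -51, -4, 170, 1])

```text
clock: 16.95
position: [0.4873, 0.0974, 0.2306]
ee_rot: [0.202, -0.031, 0.979, 0.007]
contact_force: [1.0, 0.2, -0.7]
width: 0.0852
gripper_force: 0.0
```

Run:
```python
from fk import *
P,_=fit()
# stand: probe at ~ (.482,-.393); tool down options
for ps in(-39-90,-39,51):
    for q in ik(P,np.array([.482,-.393,.135]),Rt(ps,89.99),[[-.8,.3,1.8,0,1,w] for w in(-1.5,0,1.5)]): print(ps,q.round(2))
delta(Rt(-45,89.99),[.45,-.2,.3])
```

```text
-129 [-0.8   0.42  1.56 -0.    1.16 -0.12]
-39 [-0.8   0.42  1.56  0.    1.16 -1.69]
t 16.95 q [0.054, -0.028, 1.976, 0.006, 0.786, -1.584] p [0.4873, 0.0974, 0.2306]
rot [8.45, 22.52, -47.92] mm [-37.3, -297.4, 69.4]
```

Run:
```python
from fk import *
print(proj("side",[[.482,-.393,.06],[.482,-.393,.17]]))
delta(Rt(-90,89.99),[.482,-.3935,.26])
```

```text
[[365.61527794 293.65105463]
 [370.02928844 262.21584572]]
t 16.95 q [0.054, -0.028, 1.976, 0.006, 0.786, -1.584] p [0.4873, 0.0974, 0.2306]
rot [17.84, 19.09, -92.19] mm [-5.3, -490.9, 29.4]
```

>>> jog_arm(deltas=[8, 9, -42, -3, -230, 55, 1, 8, 9, -42, -3, -230, 55, 1, 8, 9, -42, -3, -230, 55, 1, 8, 9, -42, -3, -230, 55, 1, 8, 9, -42, -3, -230, 55, 1, 17.8, 19.1, -92.2, -5, -491, 30, 1, 17.8, 19.1, -92.2, -5, -491, 30, 1, 17.8, 19.1, -92.2, -5, -491, 30, 1, 17.8, 19.1, -92.2, -5, -491, 30, 1, 17.8, 19.1, -92.2, -5, -491, 30, 1, 17.8, 19.1, -92.2, -5, -491, 30, 1, 17.8, 19.1, -92.2, -5, -491, 30, 1, 17.8, 19.1, -92.2, -5, -491, 30, 1])

```text
clock: 18.25
position: [0.4791, -0.3932, 0.2531]
ee_rot: [-0.006, 0.706, 0.708, 0.004]
contact_force: [0.1, 0.3, -0.3]
width: 0.0853
gripper_force: 0.0
```

Run:
```python
from fk import *
delta(Rt(-90,89.99),[.482,-.3935,.123])
s=imaging.get_image("side");t=imaging.get_image("top")
cv2.imwrite("pics/t_place.png",t);cv2.imwrite("pics/s_place.png",s)
W=np.zeros((600,800,3),np.uint8)
def put(im,x,y): W[y:y+im.shape[0],x:x+im.shape[1]]=im
put(cv2.resize(t[150:210,215:275],None,fx=5,fy=5,interpolation=cv2.INTER_CUBIC),0,0)
put(cv2.resize(s[180:240,250:310],None,fx=5,fy=5,interpolation=cv2.INTER_CUBIC),0,300)
put(cv2.resize(t[150:250,360:460],None,fx=3,fy=3),310,0)
put(cv2.resize(s[200:330,320:450],None,fx=2.3,fy=2.3),310,300)
cv2.imwrite("pics/m2.png",W)
```

```text
t 18.25 q [-0.804, 0.344, 1.378, 0.009, 1.432, -0.807] p [0.4791, -0.3932, 0.2531]
rot [-0.83, -0.11, -0.1] mm [2.9, -0.3, -130.1]
```

View pics/m2.png

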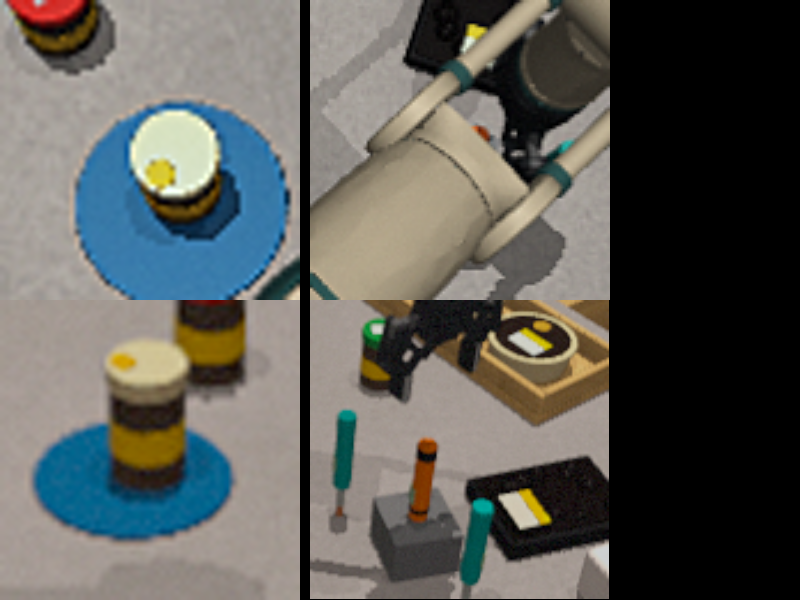

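The pot stands upright on the mat, with its gold spot at about (247,184) in the top view and (275,192) in the side view. The gripper is above the orange probe with the fingers on either side, so I'm descending.

>>> jog_arm(deltas=[-0.8, 0, 0, 3, 0, -30, 1, -0.8, 0, 0, 3, 0, -70, 1, -0.8, 0, 0, 3, 0, -105, 1, -0.8, 0, 0, 3, 0, -130, 1, -0.8, 0, 0, 3, 0, -130, 1, -0.8, 0, 0, 3, 0, -130, 1, -0.8, 0, 0, 3, 0, -130, 0.1, -0.8, 0, 0, 3, 0, -130, 0.1, -0.8, 0, 0, 3, 0, -130, 0.1, -0.8, 0, 0, 3, 0, -130, 0.1, -0.8, 0, 0, 3, 0, -130, 0.1, -0.8, 0, 0, 3, 0, -130, 0.1, -0.8, 0, 0, 3, 0, -130, 0.1, -0.8, 0, 0, 3, 0, -130, 0.1], grip_force=40)

```text
clock: 19.75
position: [0.4826, -0.3942, 0.1254]
ee_rot: [0.001, 0.707, 0.707, -0.001]
contact_force: [-0.6, -0.7, 6.1]
width: 0.0209
gripper_force: 38.9
```

Run:
```python
from h import *
from scipy.optimize import minimize
t=cv2.imread("pics/t_place.png"); s=cv2.imread("pics/s_place.png")
def spot(im,box):
    x0,y0,x1,y1=box; h=cv2.cvtColor(im[y0:y1,x0:x1],cv2.COLOR_BGR2HSV); m=cv2.inRange(h,np.array((18,150,120)),np.array((32,255,255)))
    n,l,st,c=cv2.connectedComponentsWithStats(m); i=1+np.argmax(st[1:,4]); return c[i]+[x0,y0],st[i,4]
a,na=spot(t,(241,178,254,189)); b,nb=spot(s,(268,188,284,197)); print(a,na,b,nb)
print("spot top",onz("top",a,.094).round(4),"side",onz("side",b,.094).round(4))
print("lid top",onz("top",(250,180.4),.094).round(4),"side",onz("side",(279.4,193.8),.094).round(4))
m=manip.get_state(); print(m["clock"],m["position"],m["width"],m["gripper_force"],m["contact_force"],np.round(m["qpos"],2))
```

```text
[246.79166667 184.33333333] 24 [273.90909091 191.81818182] 11
spot top [0.5156 0.1113 0.094 ] side [0.518  0.1139 0.094 ]
lid top [0.5285 0.1019 0.094 ] side [0.5268 0.0934 0.094 ]
19.75 [ 0.48258801 -0.39415525  0.12535713] 0.020873630022037033 38.89097571372986 [-0.58510749 -0.72154944  6.13427105] [-0.8   0.43  1.57 -0.    1.14 -0.79]
```

>>> jog_arm(deltas=[0, 0, 0, 0, 0, 10, 0.1, 0, 0, 0, 0, 0, 30, 0.1, 0, 0, 0, 0, 0, 60, 0.1, 0, 0, 0, 0, 0, 100, 0.1, 0, 0, 0, 0, 0, 140, 0.1, 0, 0, 0, 0, 0, 160, 0.1, 0, 0, 0, 0, 0, 160, 0.1])

```text
clock: 20.45
position: [0.4833, -0.395, 0.2884]
ee_rot: [0.004, 0.707, 0.707, -0.001]
contact_force: [-0.2, 0.5, -0.8]
width: 0.0214
gripper_force: 39.4
```

Run:
```python
from fk import *
P,_=fit()
R=Rt(-90,89.99); print([q.round(2) for q in ik(P,np.array([.516,.112,.2]),R,[[.06,.3,1.6,0,1.2,.06]])])
delta(R,[.516,.112,.285])
```

```text
[array([ 0.08,  0.23,  1.67, -0.  ,  1.23,  0.08])]
t 20.45 q [-0.795, 0.326, 1.318, -0.002, 1.489, -0.795] p [0.4833, -0.395, 0.2884]
rot [0.42, 0.24, 0.01] mm [32.7, 507.0, -3.4]
```

>>> jog_arm(deltas=[0, 0, 0, 2, 20, 0, 0.1, 0, 0, 0, 4, 60, 0, 0.1, 0, 0, 0, 7, 105, 0, 0.1, 0, 0, 0, 10, 150, 0, 0.1, 0, 0, 0, 13, 195, 0, 0.1, 0, 0, 0, 16, 240, 0, 0.1, 0, 0, 0, 19, 285, 0, 0.1, 0.2, 0.1, 0, 22, 330, 0, 0.1, 0.4, 0.2, 0, 25, 375, 0, 0.1, 0.4, 0.2, 0, 28, 420, 0, 0.1, 0.4, 0.2, 0, 30, 460, -10, 0.1, 0.4, 0.2, 0, 32, 490, -20, 0.1, 0.4, 0.2, 0, 33, 507, -33, 0.1, 0.4, 0.2, 0, 33, 507, -43, 0.1, 0.4, 0.2, 0, 33, 507, -43, 0.1, 0.4, 0.2, 0, 33, 507, -43, 0.1])

```text
clock: 22.05
position: [0.5145, 0.1125, 0.2408]
ee_rot: [-0.004, 0.707, 0.707, -0.001]
contact_force: [-0.2, -1.0, -1.0]
width: 0.0212
gripper_force: 39.4
```

Run:
```python
from fk import *
delta(Rt(-90,89.99),[.516,.112,.2014])
m=manip.get_state(); R=Rot(m["ee_rot"]); tip=m["position"]+R.apply([0,0,.1154]); print(tip)
s=imaging.get_image("side"); t=imaging.get_image("top")
u=proj("side",[tip,[.516,.112,.094],m["position"]]); ut=proj("top",[tip,[.516,.112,.094]]); print(u.round(1),ut.round(1))
x0,y0=220,110
c=cv2.resize(s[y0:y0+120,x0:x0+110],None,fx=5,fy=5,interpolation=cv2.INTER_CUBIC)
for k in u[:2]: cv2.circle(c,tuple(int(v) for v in (k-[x0,y0]+.5)*5),2,(255,0,255),-1)
d=cv2.resize(t[150:210,220:268],None,fx=5,fy=5,interpolation=cv2.INTER_CUBIC)
W=np.zeros((600,800,3),np.uint8); W[:,:550]=c; W[:300,555:795]=d; cv2.imwrite("pics/tip.png",W)
```

```text
t 22.05 q [0.08, 0.207, 1.604, 0.005, 1.337, 0.08] p [0.5145, 0.1125, 0.2408]
rot [-0.24, -0.36, 0.03] mm [1.5, -0.5, -39.4]
[0.51372461 0.11299848 0.12540487]
[[272.8 184.4]
 [273.7 192.3]
 [272.6 153.6]] [[245.5 182.4]
 [246.6 184.2]]
```

View pics/tip.png

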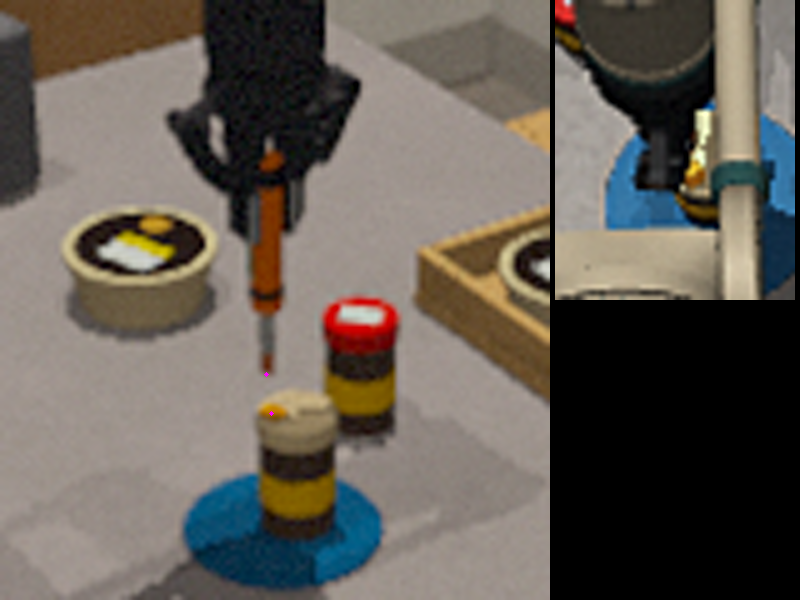

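The predicted tip (magenta) matches the real one and lies just above the gold spot, with the probe upright. I'm lowering it slowly.

>>> jog_arm(deltas=[-0.2, -0.4, 0, 1.5, -0.5, -10, 0.1, -0.2, -0.4, 0, 1.5, -0.5, -20, 0.1, -0.2, -0.4, 0, 1.5, -0.5, -26, 0.1, -0.2, -0.4, 0, 1.5, -0.5, -28, 0.1, -0.2, -0.4, 0, 1.5, -0.5, -28, 0.1])

```text
clock: 22.65
position: [0.5166, 0.1125, 0.2134]
ee_rot: [0.0, 0.707, 0.707, 0.001]
contact_force: [1.0, -0.3, -0.7]
width: 0.0211
gripper_force: 39.4
```

>>> jog_arm(deltas=[0, 0, 0, 0, 0, -2, 0.1, 0, 0, 0, 0, 0, -4, 0.1, 0, 0, 0, 0, 0, -4, 0.1])

```text
clock: 22.95
position: [0.5167, 0.1127, 0.2096]
ee_rot: [0.001, 0.707, 0.707, 0.001]
contact_force: [-0.3, 0.1, -0.8]
width: 0.0209
gripper_force: 39.4
```

>>> jog_arm(deltas=[0, 0, 0, 0, 0, -2, 0.1, 0, 0, 0, 0, 0, -4, 0.1, 0, 0, 0, 0, 0, -4, 0.1])

```text
clock: 23.25
position: [0.5169, 0.1127, 0.2057]
ee_rot: [0.001, 0.707, 0.707, 0.002]
contact_force: [-1.3, 0.3, 1.2]
width: 0.0212
gripper_force: 39.4
```

>>> jog_arm(deltas=[0, 0, 0, 0, 0, -2, 0.1, 0, 0, 0, 0, 0, -4, 0.1, 0, 0, 0, 0, 0, -4, 0.1, 0, 0, 0, 0, 0, -4, 0.1, 0, 0, 0, 0, 0, -4, 0.1])

```text
clock: 23.75
position: [0.5169, 0.1127, 0.2018]
ee_rot: [0.001, 0.707, 0.707, 0.002]
contact_force: [-0.5, 0.6, 1.8]
width: 0.0207
gripper_force: 39.5
```

Run:
```python
from h import *
f=[]
for k in range(4):
    s=imaging.get_image("side"); f.append(manip.get_state()["contact_force"])
m=manip.get_state(); print(np.mean(f,0),m["position"],m["clock"],m["gripper_force"])
cv2.imwrite("pics/end.png",cv2.resize(s[110:240,220:350],None,fx=4.5,fy=4.5,interpolation=cv2.INTER_CUBIC))
```

```text
[ 0.21989818 -0.00577658  1.81369679] [0.51693366 0.11268324 0.20180182] 23.95 39.51183378696442
```

View pics/end.png

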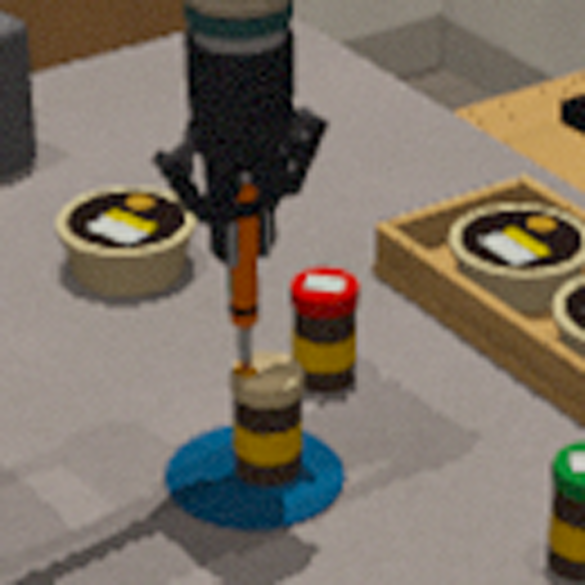

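The tip is on the gold spot at about (245,372). The spring force has risen by about 2.6 N, which is half travel, and the pot is upright on the mat. I'm handing in.

```bash
python3 -c "
from rig import manip
print(manip.sign_off())"
```

```text
the job is handed in; nothing more can be done
None
```

The job is handed in at about 24 s, result not reported: the cream-lidded pot was turned over (about 124° by the arm's pose, out of camera view) and set upright on the mat, and the orange thermometer is held upright on its gold spot with the tip about half pushed in (about 2.6 N).

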